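# Free the ratchet pawl and press the hold-down lever onto the block

## Robot

A 6-joint arm with a two-finger parallel gripper is mounted at the origin on a cart in front of the work surface, level with it; the furniture and walls round the work are solid. World frame = base frame: x ahead of the robot, y to its left, z up, the work surface at z = 0. Lengths are in m, angles in rad, forces in N, time in s.
With the tool pointing down it reaches from about 0.25 to 0.725 m from the base axis. Payload 9.7 kg.
Tool frame: the origin (TCP) lies at the very end of the fingers, on their centre line; the grasp point (between the pads) lies 19 mm behind it; z points along the fingers, y is the line along which they close (so a half turn about z gives the same grasp; the last joint's range is limited). The gripper opens to 85 mm and grips with 20 to 120 N. Pads are 22 mm wide; open, the fingers measure 114 mm over their backs; the gripper's body (76 mm by 85 mm) begins 54 mm behind the grasp point. The pads swing forward as they close: fully open they stand 13 mm farther back than shut.
Start: joints at [0, 0.087, 0.176, 1.66, 0, 1.571], TCP at [0.55, -0, 0.191] pointing down, gripper open.
Joint ranges: [-3.13, 3.13], [-0.85, 1.81], [-1.15, 1.24], [-2.2, 2.28], [-1.44, 1.52], [-3.14, 3.14]. Speed limits (rad/s): [2.22, 2.22, 2.57, 3.14, 3.14, 3.14].

## Interface

Orientations are given as a rotation vector (axis times angle).
In Python, from plant import bot, imaging gives the robot as it stands.
- The arm moves only by the tool move_arm, never from a script. Its argument "plan" is a list of rows, each an object with "translation": the shift along the tool's x, y, z as a fraction of full scale, a list of three; "delta_rot": the turn, a rotation vector about the tool's x, y, z as a fraction of full scale, a list of three; "grip": the gripper's target within -1 to 1 (fully open at 1, half-way at 0, shut at -1). In form: [{"translation": [x, y, z], "delta_rot": [wx, wy, wz], "grip": grip}, ...]. A call has 1 to 20 rows; each row is the pose to reach, as a shift and turn from the pose commanded when the call began, along the tool's axes at that moment, turning the shorter way round; what a row does not reach only later rows make up. Full scale, the value 1, is 30 cm for a shift and 360 degrees for a turn. A row lasts 1/10 s, in which the tool goes at most 50 mm and 8.59 degrees, less where a joint would pass 70% of its speed; a pose out of reach is approached as far as the arm can. A call with a number of a shift or a turn outside -1 to 1 is refused whole. A call with a gripper value outside its range is refused whole. The fingers move at their own pace and stop on an object; "force" is the grip in N (left out, the last holds). Time passes only in rows, so rows that repeat a pose let the fingers close. It gives the time, the measured TCP pose, the force, the opening and the grip force at its end, in the units of the state.
- bot.get_obs(): the state, without advancing time (a new reading comes with each control period).
- imaging.grab_frame(name): name is "scene" or "side" or "wrist"; returns the picture (420x560x3 uint8, blue, green, red); there is no depth.
- imaging.calibration(name): a dict with "fx", "fy", "cx", "cy" (pixels), "R" (3x3) and "t" (3): a world point X has camera coordinates R X + t; the wrist camera has in their place "mount" (4x4, takes a point from camera to tool coordinates, whose origin is the TCP and whose axes are the flange's). Camera axes: x right, y down, z forward; pixel columns grow to the right and rows downward; lengths in m; the calibration is good to about 2 mm. A picture is of the moment at which its call begins: read the wrist's pose just before it. calibration takes no time and is no camera call.
- bot.hand_in(): hands the job in; it is judged then, once.
The state is a dict: "clock": time; "joints": joint angles; "dq": joint speeds; "joint_torque": joint torques, N m; "eef_pos": TCP position; "tool_rot": TCP orientation; "wrist_force": force on the tool from outside, world axes, zero at the start; "wrist_torque": the same for the moment, N m; "grip_width": opening from 0.0 (shut) to 1.0 (fully open); "grasp_force": force on a finger pad.
Only numpy, scipy, OpenCV 4.12 (cv2) and the standard library are available. Lean on these libraries where they do the work, as an engineer would, in place of code of your own. Each camera call takes 0.05 s, during which the arm holds its last target. There are 200 camera calls.

## Task

Two identical ratchet hold-downs are screwed to the bench; on the one that has the wooden block on its board, press the pawl's thumb plate down as far as it goes, so that the pawl swings free of the teeth, then push the raised lever down until its rubber pad lies on the block, and leave it there. Only push with the fingertips: do not grip or lift anything, do not force the lever against the engaged pawl and do not slam it onto the block. Leave the block where it lies, and the empty hold-down and the things around alone.

Things in the scene. Friction and masses are not known exactly. Their poses are not given: they have to be found in the camera images.
- holder_a: Base of the holder WITH the wooden block under its pad: fixed plywood board 130 x 240 x 12 mm with two steel cheeks, up to 114 mm above the bench. Origin: centre of its underside; +y the way the lever points, z up. Lever axle along x at y -55, z 96 mm; pawl pin along x at y -79, z 48 mm. Its place on the bench and yaw vary.
- lever_a (a joint): Lever angle: 0 = raised stop, 48 degrees above level; grows as it comes down; 0.838 = level, where the pad lies on a block; 0.95 = lower stop. Starts at 0.03 to 0.11. A stiff axle keeps it where it is left; with the pawl free about 6 N straight down, 100 mm out from the axle, moves it. With the pawl engaged the hub's teeth stop it at about 0.13.
- pawl_a (a joint): Pawl angle: 0 = nose engaged in the ratchet teeth, 0.34 = swung fully free (stop). Its nose leaves the teeth at about 0.2. A stiff pin keeps it where it is left: no spring. About 3 N down on its thumb plate turns it.
- tail_a (a point): Centre of the top of the pawl's thumb plate, 20 mm wide, 26 mm long, dark steel, 70 mm from the pawl pin towards the holder's -y end; starts about 64 mm above the bench, goes down about 24 mm.
- grip_a (a point): Point on the lever's upper face, on its centre line, 120 mm from the axle, over the pad; 102 mm above the bench when the lever is level. The lever is a grey bar 12 mm thick, reaching 180 mm from the axle, 28 mm wide over the outer 85 mm. Below this point a stem carries a rubber pad 32 mm across, its face 43 mm below the bar's middle.
- holder_b: Base of the second, identical holder, EMPTY, to be left alone: fixed plywood board 130 x 240 x 12 mm with two steel cheeks, up to 114 mm above the bench. Origin: centre of its underside; +y the way the lever points, z up. Lever axle along x at y -55, z 96 mm; pawl pin along x at y -79, z 48 mm. Its place on the bench and yaw vary.
- lever_b (a joint): Lever angle: 0 = raised stop, 48 degrees above level; grows as it comes down; 0.838 = level, where the pad lies on a block; 0.95 = lower stop. Starts at 0.03 to 0.11. A stiff axle keeps it where it is left; with the pawl free about 6 N straight down, 100 mm out from the axle, moves it. With the pawl engaged the hub's teeth stop it at about 0.13.
- pawl_b (a joint): Pawl angle: 0 = nose engaged in the ratchet teeth, 0.34 = swung fully free (stop). Its nose leaves the teeth at about 0.2. A stiff pin keeps it where it is left: no spring. About 3 N down on its thumb plate turns it.
- tail_b (a point): Centre of the top of the pawl's thumb plate, 20 mm wide, 26 mm long, dark steel, 70 mm from the pawl pin towards the holder's -y end; starts about 64 mm above the bench, goes down about 24 mm.
- grip_b (a point): Point on the lever's upper face, on its centre line, 120 mm from the axle, over the pad; 102 mm above the bench when the lever is level. The lever is a grey bar 12 mm thick, reaching 180 mm from the axle, 28 mm wide over the outer 85 mm. Below this point a stem carries a rubber pad 32 mm across, its face 43 mm below the bar's middle.
- block_center (a point): Centre of the loose wooden block, 56 x 111 x 41 mm, lying flat across holder a's board, its top 53 mm above the bench; it must stay where it lies.
- tape_roll: Small dark roll of tape, 53 mm across, 19 mm high. Bystander; origin at its underside.
- small_clamp: Small black spring clamp, 102 mm long, 14 mm high. Bystander; origin at its underside.
- driver: Screwdriver with red handle, 229 mm long, 29 mm thick. Bystander; origin at its underside.
- hex_key: Small L-shaped hex key, 88 mm long, 4 mm thick, lying flat between the two holders. Bystander; origin at its underside.
Not all that is in view belongs to the job. Leave any pink look-alike of the part that bears block_center alone.

How it is judged:
By the outcome, as a careful person would: the job done as asked, in the order asked, and still so for the second after the job is handed in, with the robot touching nothing.
It also fails if it takes over 51 s, if anything falls off the work surface, if the arm or the gripper's body presses on something with over 40 N, if the wrist force passes 120 N, or if a joint passes its speed limit or range.

## Working session

There is one attempt and no reset: what is moved stays moved. The work goes in short steps, Python scripts to look and compute and a tool call to move; the robot and the scene stay as the last step left them, time stands still between calls to the robot, and variables do not carry over. Pictures are saved under pics/ and viewed, at most 10 in all, crops included, and the job is handed in when it is done.

Besides the shell and the picture viewer there is one more tool, called as name(argument=value, ...), one argument or row to a line, values as JSON. move_arm: Moves the arm, as the interface text tells. Its arguments: {"type":"object","properties":{"plan":{"type":"array","items":{"type":"object","properties":{"translation":{"type":"array","items":{"type":"number"}},"delta_rot":{"type":"array","items":{"type":"number"}},"grip":{"type":"number"}}}},"force":{"type":"number"}},"required":["plan"]}

```bash
mkdir -p pics; ls; python3 - <<'E'
from plant import bot, imaging
import cv2
o=bot.get_obs(); print(o)
for n in ["scene","side"]:
    cv2.imwrite(f"pics/{n}0.png",imaging.grab_frame(n)); c=imaging.calibration(n); print(n,c)
print(imaging.calibration("wrist"))
E
```

```text
pics
{'clock': 0.0, 'joints': array([-2.92073916e-05,  8.74618087e-02,  1.75087500e-01,  1.65979031e+00,
       -2.05741454e-05,  1.57079663e+00]), 'dq': array([ 0.00012454,  0.00067864, -0.00169343,  0.00111369,  0.00016254,
       -0.00075007]), 'joint_torque': array([ 7.68234549e-04, -5.20392072e+01,  4.64802504e+01,  1.63646933e-02,
        2.23589603e-05, -6.77332673e-05]), 'eef_pos': array([ 5.49704304e-01, -2.27379113e-05,  1.90758223e-01]), 'tool_rot': array([-2.22080009e+00, -2.22073457e+00,  1.54215725e-03]), 'wrist_force': array([-0.52341933,  0.06207359,  0.60893964]), 'wrist_torque': array([-0.00553877,  0.07042023,  0.03592715]), 'grasp_force': 0.0, 'grip_width': 1.000776893283802}
scene {'fx': 407.30169675563207, 'fy': 407.30169675563207, 'cx': 281.2610994315083, 'cy': 209.72152502249406, 'R': array([[-0.78026868, -0.62498424,  0.02398924],
       [-0.33551363,  0.38588991, -0.85937162],
       [ 0.52783651, -0.67858948, -0.51078854]]), 't': array([0.43838017, 0.32547582, 0.75755897])}
side {'fx': 474.8574927648299, 'fy': 474.8574927648299, 'cx': 276.0536309851867, 'cy': 205.88450141197362, 'R': array([[ 0.99937433, -0.02749089, -0.022253  ],
       [-0.0343841 , -0.60773331, -0.79339647],
       [ 0.00828728,  0.79366521, -0.60829832]]), 't': array([-0.59430238,  0.11116201,  1.16814218])}
{'fx': 289.3928318055827, 'fy': 289.3928318055827, 'cx': 278.7532306005569, 'cy': 211.13325885647092, 'mount': array([[ 1.77037531e-03, -9.56365850e-01, -2.92166438e-01,
         7.57650915e-02],
       [ 9.99998256e-01,  1.51941649e-03,  1.08586798e-03,
        -2.24427516e-04],
       [-5.94564555e-04, -2.92167851e-01,  9.56366872e-01,
        -1.82803499e-01],
       [ 0.00000000e+00,  0.00000000e+00,  0.00000000e+00,
         1.00000000e+00]])}
```

View pics/scene0.png

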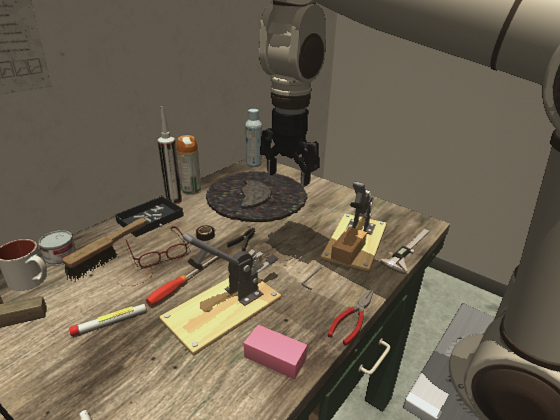

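View pics/side0.png

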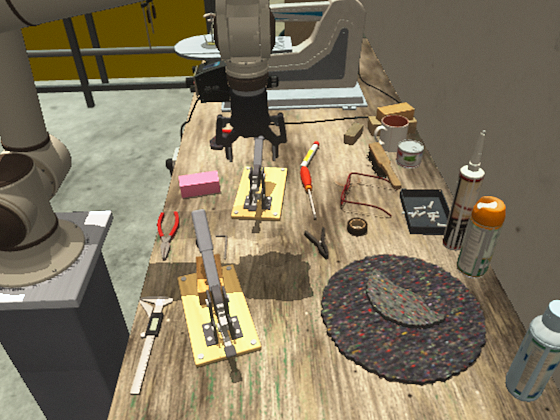

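Scene: the holder with the wooden block is at scene (350,240) and side (220,310). The empty holder is at scene (225,305) and side (260,190). The pink look-alike block is at scene (275,350) and side (200,185). The thumb plates could be confused: a's is at side (235,370), b's at side (257,222). I choose the holder at side (220,310), because the brown wooden block lies on its board, and will check it in one crop.

```bash
cat > h.py <<'E'
import numpy as np
from plant import bot, imaging
from scipy.spatial.transform import Rotation as Ro
def plane(n,uv,z):
    c=imaging.calibration(n); R,t=c["R"],c["t"]
    uv=np.atleast_2d(uv).astype(float)
    d=np.c_[(uv[:,0]-c["cx"])/c["fx"],(uv[:,1]-c["cy"])/c["fy"],np.ones(len(uv))]@R
    o=-R.T@t
    return o+d*((z-o[2])/d[:,2])[:,None]
def proj(n,X):
    c=imaging.calibration(n); p=np.atleast_2d(X)@c["R"].T+c["t"]
    return np.c_[p[:,0]/p[:,2]*c["fx"]+c["cx"],p[:,1]/p[:,2]*c["fy"]+c["cy"]]
E
python3 - <<'E'
from h import *
import cv2
im=cv2.imread("pics/side0.png")
hsv=cv2.cvtColor(im,cv2.COLOR_BGR2HSV)
m=cv2.inRange(hsv,(18,90,120),(32,255,255)); m[:240]=0;m[380:]=0;m[:,:165]=0;m[:,275:]=0
m=cv2.morphologyEx(m,cv2.MORPH_OPEN,np.ones((2,2),np.uint8))
p=cv2.findNonZero(m)[:,0]
P=plane("side",p,0.012)[:,:2].astype(np.float32)
hull=cv2.convexHull(P)
r=cv2.minAreaRect(hull); print(r); print(cv2.boxPoints(r))
b=im.copy(); b[m>0]=(255,0,255)
crop=lambda i:cv2.resize(i[200:395,160:290],None,fx=3,fy=3,interpolation=cv2.INTER_CUBIC)
cv2.imwrite("pics/c1.png",np.hstack([crop(im),crop(b)]))
E
```

```text
((0.4712764620780945, -0.18617196381092072), (0.22946758568286896, 0.3519977033138275), 1.5536160469055176)
[[ 0.3518131  -0.01334852]
 [ 0.3613566  -0.36521682]
 [ 0.59073985 -0.3589954 ]
 [ 0.5811963  -0.00712711]]
```

View pics/c1.png

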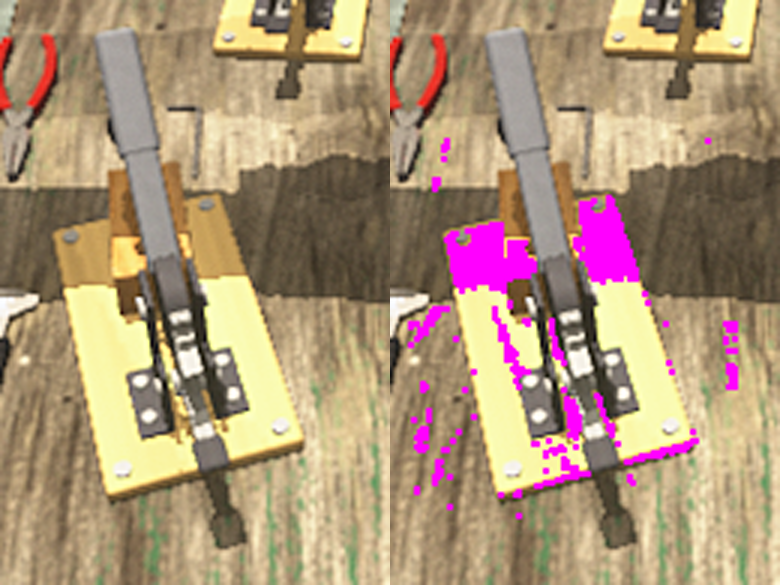

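The crop confirms it: the brown block is under the raised lever. Board top corners in the crop are (108,488), (301,438), (222,196) and (55,232), and the thumb plate is at (228,527).

```bash
python3 - <<'E'
from h import *
import cv2
f=lambda a:np.array(a)/3.+[160,200]-0.33
C=plane("side",f([(108,488),(301,438),(222,196),(55,232)]),0.012)[:,:2]
print(C, [np.linalg.norm(C[i]-C[(i+1)%4]) for i in range(4)])
ctr=C.mean(0); d=(C[2]+C[3]-C[0]-C[1]); d/=np.linalg.norm(d)
print("ctr",ctr,"y-dir",d,"ang",np.degrees(np.arctan2(d[1],d[0])))
print("tail from board",ctr+d*(-79-70)*1e-3, "tail from pix",plane("side",f([(228,527)]),0.064))
ax=ctr-d*.055
for th in (0.07,):
    e=np.radians(48)-th
    top=lambda r: np.r_[ax+d*(r*np.cos(e)-.006*np.sin(e)),.096+r*np.sin(e)+.006*np.cos(e)]
    print("tip",top(.18),proj("side",top(.18)),"grip",top(.12), "scene", proj("scene",top(.18)))
    print("tip pix (114,32)->",f((114,32)), "tail proj", proj("scene",np.r_[ctr-d*.149,.064]))
b=ctr+d*.065
print("block~",b)
bl=cv2.imread("pics/scene0.png")
cv2.imwrite("pics/c2.png",cv2.resize(bl[170:280,310:450],None,fx=5,fy=5,interpolation=cv2.INTER_CUBIC))
E
```

```text
[[ 0.43423021 -0.3416151 ]
 [ 0.55531869 -0.30964951]
 [ 0.49460705 -0.08548426]
 [ 0.37050545 -0.11755593]] [np.float64(0.1252366575193135), np.float64(0.23224117527384025), np.float64(0.12817877209995257), np.float64(0.23294496267714968)]
ctr [ 0.46366535 -0.2135762 ] y-dir [-0.2675034   0.96355692] ang 105.51575855245405
tail from board [ 0.50352336 -0.35714618] tail from pix [[ 0.51590062 -0.40612428  0.064     ]]
tip [ 0.44484986 -0.14580213  0.22533113] [[198.16976816 208.82865995]] grip [ 0.4563975  -0.18739712  0.18365969] scene [[359.61946564 178.97848556]]
tip pix (114,32)-> [197.67       210.33666667] tail proj [[370.53127089 197.73636449]]
block~ [ 0.44627763 -0.150945  ]
```

View pics/c2.png

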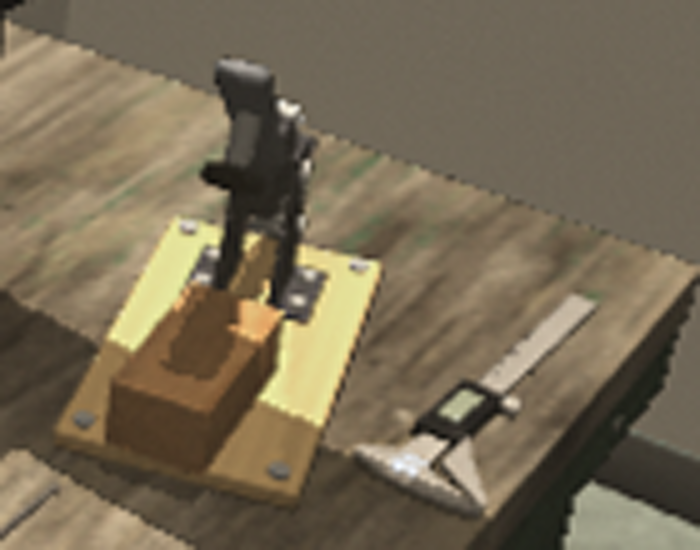

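The dark spot at (228,527) was the plate's shadow on the bench. The plate itself should be at about (0.504,-0.357). I'll close the gripper, rise and go over it for a wrist look.

move_arm(
  plan=[
    {"translation":[0,0,-0.17],"delta_rot":[0,0,0],"grip":-1},
    {"translation":[0,0,-0.34],"delta_rot":[0,0,0],"grip":-1},
    {"translation":[-0.2,0,-0.34],"delta_rot":[0,0,-0.02],"grip":-1},
    {"translation":[-0.35,-0.05,-0.34],"delta_rot":[0,0,-0.043],"grip":-1},
    {"translation":[-0.5,-0.1,-0.34],"delta_rot":[0,0,-0.043],"grip":-1},
    {"translation":[-0.65,-0.15,-0.34],"delta_rot":[0,0,-0.043],"grip":-1},
    {"translation":[-0.8,-0.15,-0.34],"delta_rot":[0,0,-0.043],"grip":-1},
    {"translation":[-0.95,-0.15,-0.34],"delta_rot":[0,0,-0.043],"grip":-1},
    {"translation":[-1,-0.15,-0.34],"delta_rot":[0,0,-0.043],"grip":-1},
    {"translation":[-1,-0.15,-0.34],"delta_rot":[0,0,-0.043],"grip":-1},
    {"translation":[-1,-0.15,-0.34],"delta_rot":[0,0,-0.043],"grip":-1},
    {"translation":[-1,-0.15,-0.34],"delta_rot":[0,0,-0.043],"grip":-1},
  ],
)

```text
clock: 1.3
eef_pos: [0.5053, -0.2987, 0.2938]
tool_rot: [1.9, 2.502, 0.0]
wrist_force: [-0.1, 0.3, 0.6]
grip_width: 0.005
grasp_force: 0.0
```

```bash
cat >> h.py <<'E'
def wrist(o):
    c=imaging.calibration("wrist"); T=np.eye(4); T[:3,:3]=Ro.from_rotvec(o["tool_rot"]).as_matrix(); T[:3,3]=o["eef_pos"]
    return c,T@c["mount"]
def wproj(o,X):
    c,M=wrist(o); p=(np.atleast_2d(X)-M[:3,3])@M[:3,:3]
    return np.c_[p[:,0]/p[:,2]*c["fx"]+c["cx"],p[:,1]/p[:,2]*c["fy"]+c["cy"]]
def wplane(o,uv,z):
    c,M=wrist(o); uv=np.atleast_2d(uv).astype(float)
    d=np.c_[(uv[:,0]-c["cx"])/c["fx"],(uv[:,1]-c["cy"])/c["fy"],np.ones(len(uv))]@M[:3,:3].T
    return M[:3,3]+d*((z-M[2,3])/d[:,2])[:,None]
def rel(o,X,f=1/.3):  # shift to X in tool-axis fractions
    return Ro.from_rotvec(o["tool_rot"]).inv().apply(np.array(X)-o["eef_pos"])*f
E
python3 - <<'E'
from h import *
import cv2
o=bot.get_obs(); im=imaging.grab_frame("wrist"); cv2.imwrite("pics/w1.png",im)
import pickle; pickle.dump(o,open("w1.pkl","wb"))
T=[0.5035,-0.357,.064]
print(o["eef_pos"],o["tool_rot"],o["clock"],wproj(o,T),rel(o,T),proj("side",T))
E
```

```text
[ 0.50525861 -0.29873324  0.29375035] [1.90029035e+00 2.50154950e+00 4.03583299e-04] 1.3 [[266.76875385 214.53981586]] [-0.18558188 -0.05794629  0.76580729] [[229.83997006 351.14575313]]
```

View pics/w1.png

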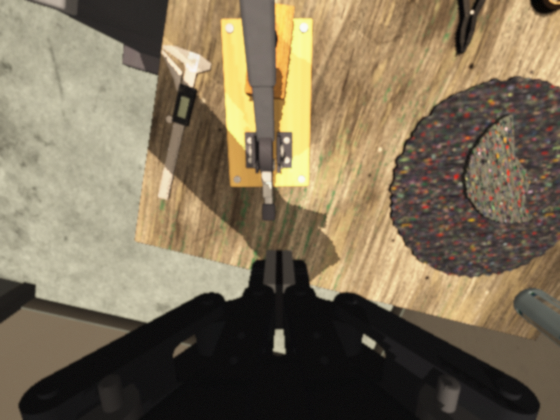

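The wrist view shows the plate's dark rectangle at about (268,212); prediction was (267,214). Board corners are at (222,19), (312,18), (309,186) and (230,187).

```bash
python3 - <<'E'
from h import *
import cv2,pickle
o=pickle.load(open("w1.pkl","rb")); im=cv2.imread("pics/w1.png")
g=cv2.cvtColor(im,cv2.COLOR_BGR2GRAY)[196:226,255:283]
m=(g<75).astype(np.uint8); n,l,s,c=cv2.connectedComponentsWithStats(m)
for i in range(1,n):
    if s[i,4]>15: print(s[i],c[i]+[255,196])
C=wplane(o,[(230,187),(309,186),(312,18),(222,19)],.012)[:,:2]
ctr=C.mean(0); d=C[2]+C[3]-C[0]-C[1]; d/=np.linalg.norm(d)
print(ctr,d,np.degrees(np.arctan2(d[1],d[0])),[np.linalg.norm(C[i]-C[i-1]) for i in range(4)])
t=ctr-d*.149; print("tail board",t,"pix",wplane(o,(268.5,212),.064))
E
```

```text
[  7   0  15  30 270] [269.56296296 210.84814815]
[ 0.46483584 -0.21103327] [-0.27492547  0.96146554] 105.95757248657777 [np.float64(0.2390255884743711), np.float64(0.12926599349494156), np.float64(0.23862487346607233), np.float64(0.12555240517280064)]
tail board [ 0.50579973 -0.35429163] pix [[ 0.50496032 -0.35246123  0.064     ]]
```

move_arm(
  plan=[
    {"translation":[-0.188,-0.05,0.1],"delta_rot":[0,0,0],"grip":-1},
    {"translation":[-0.188,-0.05,0.25],"delta_rot":[0,0,0],"grip":-1},
    {"translation":[-0.188,-0.05,0.4],"delta_rot":[0,0,0],"grip":-1},
    {"translation":[-0.188,-0.05,0.55],"delta_rot":[0,0,0],"grip":-1},
    {"translation":[-0.188,-0.05,0.65],"delta_rot":[0,0,0],"grip":-1},
    {"translation":[-0.188,-0.05,0.7],"delta_rot":[0,0,0],"grip":-1},
    {"translation":[-0.188,-0.05,0.7],"delta_rot":[0,0,0],"grip":-1},
  ],
)

```text
clock: 2.05
eef_pos: [0.5052, -0.357, 0.0821]
tool_rot: [-1.899, -2.499, 0.0]
wrist_force: [-0.5, 0.5, -0.2]
grip_width: 0.001
grasp_force: 0.0
```

```bash
python3 - <<'E'
from h import *
import cv2
o=bot.get_obs(); a=imaging.grab_frame("side"); b=imaging.grab_frame("wrist")
print(o["eef_pos"],rel(o,[.506,-.357,.064]),proj("side",o["eef_pos"]))
cv2.imwrite("pics/c3.png",np.hstack([cv2.resize(a[290:410,180:300],None,fx=3,fy=3,interpolation=cv2.INTER_CUBIC),cv2.resize(b[150:290,210:350],(360,360),interpolation=cv2.INTER_CUBIC)]))
E
```

```text
[ 0.50516286 -0.35698178  0.08210679] [-0.00092736  0.00276892  0.06034986] [[229.9470511  344.87885992]]
```

View pics/c3.png

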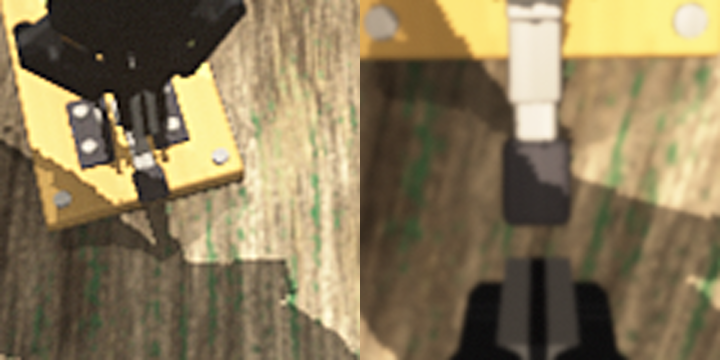

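The plate is dead ahead laterally, at crop (537,182), wrist pixel (278.8,220.8). Next I check its forward offset.

```bash
python3 - <<'E'
from h import *
o=bot.get_obs()
for z in (.060,.064): 
  P=wplane(o,[(278.8,220.8),(278.8,237),(278.8,205)],z); print(P,[rel(o,p,1000).round(1) for p in P])
print(wproj(o,o["eef_pos"]))
E
```

```text
[[ 0.50570768 -0.35393147  0.06      ]
 [ 0.50927613 -0.36668872  0.06      ]
 [ 0.5023449  -0.34190951  0.06      ]] [array([ 4.4,  0.4, 25.4]), array([-8.8,  0.4, 25.4]), array([16.9,  0.4, 25.4])]
[[ 0.50532961 -0.35260664  0.064     ]
 [ 0.50882947 -0.36511868  0.064     ]
 [ 0.50203147 -0.34081577  0.064     ]] [array([ 5.8,  0.4, 21.4]), array([-7.2,  0.4, 21.4]), array([18.1,  0.4, 21.4])]
[[278.18573314 239.09093255]]
```

move_arm(
  plan=[
    {"translation":[0.012,0,0.02],"delta_rot":[0,0,0],"grip":-1},
    {"translation":[0.012,0,0.04],"delta_rot":[0,0,0],"grip":-1},
    {"translation":[0.012,0,0.05],"delta_rot":[0,0,0],"grip":-1},
    {"translation":[0.012,0,0.06],"delta_rot":[0,0,0],"grip":-1},
    {"translation":[0.012,0,0.07],"delta_rot":[0,0,0],"grip":-1},
    {"translation":[0.012,0,0.08],"delta_rot":[0,0,0],"grip":-1},
    {"translation":[0.012,0,0.09],"delta_rot":[0,0,0],"grip":-1},
    {"translation":[0.012,0,0.1],"delta_rot":[0,0,0],"grip":-1},
  ],
)

```text
clock: 2.95
eef_pos: [0.5046, -0.3549, 0.0532]
tool_rot: [1.902, 2.5, -0.0]
wrist_force: [-1.2, 0.0, 0.2]
grip_width: -0.001
grasp_force: 0.0
```

move_arm(
  plan=[
    {"translation":[0,0,0.01],"delta_rot":[0,0,0],"grip":-1},
    {"translation":[0,0,0.02],"delta_rot":[0,0,0],"grip":-1},
    {"translation":[0,0,0.03],"delta_rot":[0,0,0],"grip":-1},
    {"translation":[0,0,0.03],"delta_rot":[0,0,0],"grip":-1},
  ],
)

```text
clock: 3.35
eef_pos: [0.5044, -0.3548, 0.0439]
tool_rot: [-1.902, -2.5, 0.0]
wrist_force: [-0.6, 0.0, 0.6]
grip_width: -0.003
grasp_force: 0.0
```

No contact force shows, so I look before going deeper.

```bash
python3 - <<'E'
from h import *
import cv2
o=bot.get_obs(); a=imaging.grab_frame("side"); b=imaging.grab_frame("wrist")
print(o["eef_pos"],proj("side",o["eef_pos"]),o["wrist_force"],o["wrist_torque"])
cv2.imwrite("pics/c4.png",np.hstack([cv2.resize(a[290:410,180:300],None,fx=3,fy=3,interpolation=cv2.INTER_CUBIC),cv2.resize(b[150:290,210:350],(360,360),interpolation=cv2.INTER_CUBIC)]))
E
```

```text
[ 0.50441294 -0.35476142  0.04390742] [[231.30242006 356.78702252]] [-0.64510804  0.03776109  0.64383838] [-0.02997072  0.00616087  0.02654864]
```

View pics/c4.png

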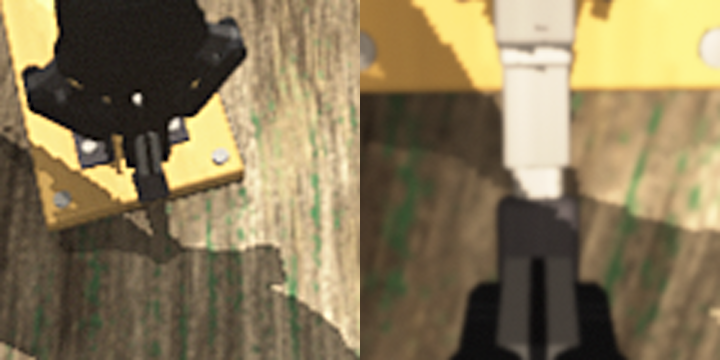

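```bash
python3 - <<'E'
from h import *
o=bot.get_obs(); R=Ro.from_rotvec(o["tool_rot"]).as_matrix()
for k in (0,-.01,-.02,-.03): print(k,[ (wproj(o,o["eef_pos"]+R@[x,0,k])[0,1]-150)*2.571 for x in (0,.011)], (proj("side",o["eef_pos"]+R@[0,0,k])[0]-[180,290])*3)
T=np.array([.5055,-.355,.062]); u=R[:,0]
for z in (.048,.062): T[2]=z; print(z,[((wproj(o,T+u*s)[0]-[210,150])*2.571).round() for s in (.013,0,-.013)],[((proj("side",T+u*s)[0]-[180,290])*3).round() for s in (.013,0,-.013)])
E
```

```text
0 [np.float64(229.05751954893262), np.float64(189.85357058325533)] [154.13334792 199.9890534 ]
-0.01 [np.float64(244.32983474792172), np.float64(203.35693573884296)] [152.81465906 190.01849821]
-0.02 [np.float64(261.2446882625447), np.float64(218.33932682796794)] [151.47712735 179.90547292]
-0.03 [np.float64(280.08212197807126), np.float64(235.05781957663996)] [150.120346   169.64690191]
0.048 [array([179., 188.]), array([179., 236.]), array([178., 281.])] [array([150., 179.]), array([155., 197.]), array([160., 214.])]
0.062 [array([179., 208.]), array([179., 258.]), array([179., 306.])] [array([149., 165.]), array([153., 183.]), array([158., 200.])]
```

Both views put the real fingertips about 20 mm above the nominal TCP, so they are just above the unmoved plate. I continue down in small, force-watched steps.

move_arm(
  plan=[
    {"translation":[0,0,0.01],"delta_rot":[0,0,0],"grip":-1},
    {"translation":[0,0,0.02],"delta_rot":[0,0,0],"grip":-1},
    {"translation":[0,0,0.02],"delta_rot":[0,0,0],"grip":-1},
  ],
)

```text
clock: 3.75
eef_pos: [0.5044, -0.3547, 0.0379]
tool_rot: [-1.902, -2.5, 0.0]
wrist_force: [-0.1, 0.3, -0.6]
grip_width: 0.001
grasp_force: 0.0
```

move_arm(
  plan=[
    {"translation":[0,0,0.01],"delta_rot":[0,0,0],"grip":-1},
    {"translation":[0,0,0.015],"delta_rot":[0,0,0],"grip":-1},
  ],
)

```text
clock: 3.95
eef_pos: [0.5046, -0.3548, 0.0337]
tool_rot: [-1.902, -2.5, 0.0]
wrist_force: [-0.1, 0.5, -0.1]
grip_width: 0.005
grasp_force: 0.0
```

move_arm(
  plan=[
    {"translation":[0,0,0.01],"delta_rot":[0,0,0],"grip":-1},
    {"translation":[0,0,0.02],"delta_rot":[0,0,0],"grip":-1},
  ],
)

```text
clock: 4.15
eef_pos: [0.5047, -0.3549, 0.0278]
tool_rot: [1.902, 2.5, 0.0]
wrist_force: [0.3, 0.2, -0.5]
grip_width: 0.002
grasp_force: 0.0
```

```bash
python3 - <<'E'
from h import *
import cv2
o=bot.get_obs(); a=imaging.grab_frame("side"); b=imaging.grab_frame("wrist")
print(o["eef_pos"],o["wrist_force"],o["wrist_torque"])
cv2.imwrite("pics/c5.png",np.hstack([cv2.resize(a[320:380,210:270],(400,400),interpolation=cv2.INTER_CUBIC),cv2.resize(b[190:290,230:330],(400,400),interpolation=cv2.INTER_CUBIC)]))
E
```

```text
[ 0.50468034 -0.35486953  0.02775033] [ 0.26012957  0.21734939 -0.46868164] [ 0.00912474 -0.01368536 -0.01496227]
```

View pics/c5.png

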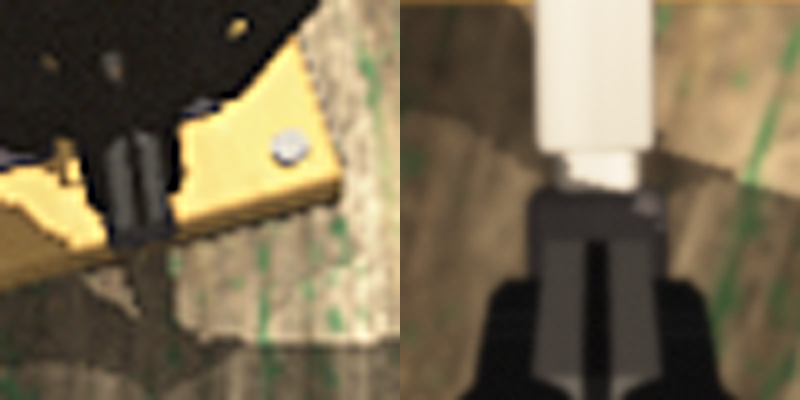

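The side and wrist views agree that the tips sit about 30–35 mm above the reported TCP: the finger end is at wrist pixel row 250, where the TCP would be at 239. They are barely at the plate top, so I keep stepping.

move_arm(
  plan=[
    {"translation":[0,0,0.01],"delta_rot":[0,0,0],"grip":-1},
    {"translation":[0,0,0.02],"delta_rot":[0,0,0],"grip":-1},
  ],
)

```text
clock: 4.45
eef_pos: [0.505, -0.3555, 0.0224]
tool_rot: [1.901, 2.499, -0.001]
wrist_force: [0.6, -2.2, 3.6]
grip_width: -0.0
grasp_force: 1.4
```

move_arm(
  plan=[
    {"translation":[0,0,0.01],"delta_rot":[0,0,0],"grip":-1},
    {"translation":[0,0,0.015],"delta_rot":[0,0,0],"grip":-1},
  ],
)

```text
clock: 4.65
eef_pos: [0.5048, -0.3552, 0.0175]
tool_rot: [1.902, 2.5, -0.0]
wrist_force: [1.2, -1.8, 3.3]
grip_width: -0.003
grasp_force: 1.4
```

Contact: a steady 3.5 N, so the pawl is turning. I continue to the stop.

move_arm(
  plan=[
    {"translation":[0,0,0.01],"delta_rot":[0,0,0],"grip":-1},
    {"translation":[0,0,0.02],"delta_rot":[0,0,0],"grip":-1},
    {"translation":[0,0,0.03],"delta_rot":[0,0,0],"grip":-1},
  ],
)

```text
clock: 4.95
eef_pos: [0.5048, -0.3551, 0.0084]
tool_rot: [1.902, 2.5, -0.0]
wrist_force: [1.0, -2.5, 2.6]
grip_width: -0.003
grasp_force: 1.8
```

move_arm(
  plan=[
    {"translation":[0,0,0.007],"delta_rot":[0,0,0],"grip":-1},
    {"translation":[0,0,0.014],"delta_rot":[0,0,0],"grip":-1},
  ],
)

```text
clock: 5.15
eef_pos: [0.5047, -0.3549, 0.0041]
tool_rot: [1.902, 2.5, 0.0]
wrist_force: [1.8, -1.6, 3.1]
grip_width: 0.003
grasp_force: 1.8
```

move_arm(
  plan=[
    {"translation":[0,0,0.007],"delta_rot":[0,0,0],"grip":-1},
    {"translation":[0,0,0.007],"delta_rot":[0,0,0],"grip":-1},
  ],
)

```text
clock: 5.35
eef_pos: [0.5046, -0.3547, 0.0019]
tool_rot: [-1.902, -2.5, -0.0]
wrist_force: [1.6, -1.4, 2.4]
grip_width: -0.001
grasp_force: 0.9
```

move_arm(
  plan=[
    {"translation":[0,0,0.007],"delta_rot":[0,0,0],"grip":-1},
    {"translation":[0,0,0.007],"delta_rot":[0,0,0],"grip":-1},
  ],
)

```text
clock: 5.55
eef_pos: [0.5048, -0.3547, 0.0012]
tool_rot: [1.901, 2.5, 0.001]
wrist_force: [-1.3, 0.5, 10.6]
grip_width: -0.007
grasp_force: 5.2
```

move_arm(
  plan=[
    {"translation":[0,0,0.007],"delta_rot":[0,0,0],"grip":-1},
    {"translation":[0,0,0.007],"delta_rot":[0,0,0],"grip":-1},
  ],
)

```text
clock: 5.75
eef_pos: [0.505, -0.3548, 0.0006]
tool_rot: [1.901, 2.499, 0.001]
wrist_force: [-4.4, 3.1, 20.6]
grip_width: 0.001
grasp_force: 9.8
```

The force rises at the stop (20 N), so the pawl is fully free. I retreat upward, then move over the lever.

move_arm(
  plan=[
    {"translation":[0,0,-0.03],"delta_rot":[0,0,0],"grip":-1},
    {"translation":[0,0,-0.1],"delta_rot":[0,0,0],"grip":-1},
    {"translation":[0,0,-0.25],"delta_rot":[0,0,0],"grip":-1},
    {"translation":[0,0,-0.4],"delta_rot":[0,0,0],"grip":-1},
    {"translation":[0,0,-0.55],"delta_rot":[0,0,0],"grip":-1},
    {"translation":[0,0,-0.7],"delta_rot":[0,0,0],"grip":-1},
    {"translation":[0,0,-0.85],"delta_rot":[0,0,0],"grip":-1},
    {"translation":[0,0,-0.95],"delta_rot":[0,0,0],"grip":-1},
    {"translation":[0.15,0,-0.95],"delta_rot":[0,0,0],"grip":-1},
    {"translation":[0.3,0,-0.95],"delta_rot":[0,0,0],"grip":-1},
    {"translation":[0.45,0,-0.95],"delta_rot":[0,0,0],"grip":-1},
    {"translation":[0.6,0,-0.95],"delta_rot":[0,0,0],"grip":-1},
    {"translation":[0.665,0,-0.95],"delta_rot":[0,0,0],"grip":-1},
    {"translation":[0.665,0,-0.95],"delta_rot":[0,0,0],"grip":-1},
    {"translation":[0.665,0,-0.95],"delta_rot":[0,0,0],"grip":-1},
  ],
)

```text
clock: 7.25
eef_pos: [0.4513, -0.1624, 0.2828]
tool_rot: [-1.9, -2.501, 0.0]
wrist_force: [0.2, 0.2, -0.2]
grip_width: 0.001
grasp_force: 0.0
```

```bash
python3 - <<'E'
from h import *
import cv2
o=bot.get_obs(); a=imaging.grab_frame("side"); b=imaging.grab_frame("wrist")
print(o["eef_pos"],rel(o,[.451,-.163,.178]),o["wrist_force"])
cv2.imwrite("pics/c6.png",np.hstack([cv2.resize(a[170:370,150:283],(400,600),interpolation=cv2.INTER_CUBIC),cv2.resize(b[70:370,180:380],(400,600),interpolation=cv2.INTER_CUBIC)]))
E
```

```text
[ 0.45126844 -0.16238762  0.28275729] [-0.00186759 -0.001227    0.34919092] [ 0.15930052  0.19001667 -0.18856208]
```

View pics/c6.png

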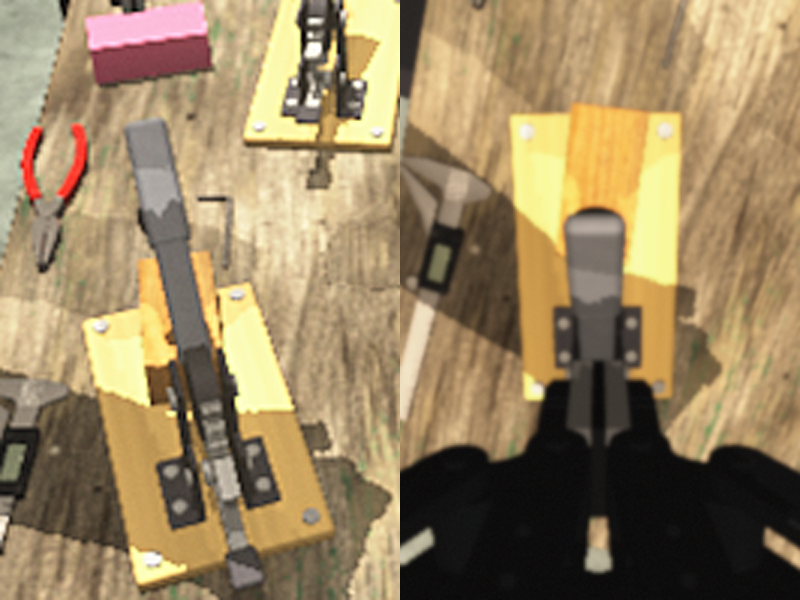

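The pawl plate is now down, the lever is still up, and the fingers are on its centre line (wrist column 595 vs 598). I go down onto the lever.

move_arm(
  plan=[
    {"translation":[0,0,0.08],"delta_rot":[0,0,0],"grip":-1},
    {"translation":[0,0,0.16],"delta_rot":[0,0,0],"grip":-1},
    {"translation":[0,0,0.22],"delta_rot":[0,0,0],"grip":-1},
    {"translation":[0,0,0.25],"delta_rot":[0,0,0],"grip":-1},
    {"translation":[0,0,0.27],"delta_rot":[0,0,0],"grip":-1},
    {"translation":[0,0,0.285],"delta_rot":[0,0,0],"grip":-1},
    {"translation":[0,0,0.3],"delta_rot":[0,0,0],"grip":-1},
    {"translation":[0,0,0.315],"delta_rot":[0,0,0],"grip":-1},
    {"translation":[0,0,0.33],"delta_rot":[0,0,0],"grip":-1},
    {"translation":[0,0,0.345],"delta_rot":[0,0,0],"grip":-1},
    {"translation":[0,0,0.36],"delta_rot":[0,0,0],"grip":-1},
  ],
)

```text
clock: 8.45
eef_pos: [0.4514, -0.1626, 0.1747]
tool_rot: [1.902, 2.5, 0.0]
wrist_force: [-0.5, -0.1, -0.3]
grip_width: 0.002
grasp_force: 0.0
```

move_arm(
  plan=[
    {"translation":[0,0,0.015],"delta_rot":[0,0,0],"grip":-1},
    {"translation":[0,0,0.03],"delta_rot":[0,0,0],"grip":-1},
    {"translation":[0,0,0.045],"delta_rot":[0,0,0],"grip":-1},
  ],
)

```text
clock: 8.75
eef_pos: [0.4517, -0.1628, 0.1619]
tool_rot: [1.901, 2.499, 0.001]
wrist_force: [0.5, 0.3, 6.0]
grip_width: 0.002
grasp_force: 2.4
```

Contact at 6 N, and the lever moves. I keep pushing steadily.

move_arm(
  plan=[
    {"translation":[0,0,0.015],"delta_rot":[0,0,0],"grip":-1},
    {"translation":[0,0,0.03],"delta_rot":[0,0,0],"grip":-1},
    {"translation":[0,0,0.045],"delta_rot":[0,0,0],"grip":-1},
    {"translation":[0,0,0.06],"delta_rot":[0,0,0],"grip":-1},
  ],
)

```text
clock: 9.15
eef_pos: [0.4519, -0.1627, 0.1441]
tool_rot: [1.901, 2.499, 0.001]
wrist_force: [-0.4, 1.1, 6.4]
grip_width: 0.001
grasp_force: 2.6
```

move_arm(
  plan=[
    {"translation":[0,0,0.015],"delta_rot":[0,0,0],"grip":-1},
    {"translation":[0,0,0.03],"delta_rot":[0,0,0],"grip":-1},
    {"translation":[0,0,0.045],"delta_rot":[0,0,0],"grip":-1},
    {"translation":[0,0,0.06],"delta_rot":[0,0,0],"grip":-1},
    {"translation":[0,0,0.075],"delta_rot":[0,0,0],"grip":-1},
    {"translation":[0,0,0.09],"delta_rot":[0,0,0],"grip":-1},
  ],
)

```text
clock: 9.75
eef_pos: [0.4518, -0.1625, 0.1172]
tool_rot: [1.901, 2.499, 0.002]
wrist_force: [-0.2, 1.7, 7.9]
grip_width: -0.003
grasp_force: 2.8
```

move_arm(
  plan=[
    {"translation":[0,0,0.015],"delta_rot":[0,0,0],"grip":-1},
    {"translation":[0,0,0.03],"delta_rot":[0,0,0],"grip":-1},
    {"translation":[0,0,0.045],"delta_rot":[0,0,0],"grip":-1},
    {"translation":[0,0,0.06],"delta_rot":[0,0,0],"grip":-1},
    {"translation":[0,0,0.075],"delta_rot":[0,0,0],"grip":-1},
    {"translation":[0,0,0.09],"delta_rot":[0,0,0],"grip":-1},
    {"translation":[0,0,0.105],"delta_rot":[0,0,0],"grip":-1},
    {"translation":[0,0,0.12],"delta_rot":[0,0,0],"grip":-1},
  ],
)

```text
clock: 10.55
eef_pos: [0.4517, -0.1621, 0.081]
tool_rot: [1.901, 2.5, 0.002]
wrist_force: [-1.0, 3.5, 6.2]
grip_width: 0.0
grasp_force: 3.2
```

move_arm(
  plan=[
    {"translation":[0,0,0.007],"delta_rot":[0,0,0],"grip":-1},
    {"translation":[0,0,0.014],"delta_rot":[0,0,0],"grip":-1},
    {"translation":[0,0,0.021],"delta_rot":[0,0,0],"grip":-1},
  ],
)

```text
clock: 10.85
eef_pos: [0.4517, -0.162, 0.0747]
tool_rot: [1.901, 2.501, 0.002]
wrist_force: [-1.4, 4.2, 7.1]
grip_width: 0.001
grasp_force: 3.1
```

move_arm(
  plan=[
    {"translation":[0,0,0.005],"delta_rot":[0,0,0],"grip":-1},
    {"translation":[0,0,0.01],"delta_rot":[0,0,0],"grip":-1},
  ],
)

```text
clock: 11.05
eef_pos: [0.4516, -0.162, 0.0717]
tool_rot: [1.901, 2.501, 0.002]
wrist_force: [-0.7, 4.5, 6.8]
grip_width: -0.0
grasp_force: 3.0
```

move_arm(
  plan=[
    {"translation":[0,0,0.005],"delta_rot":[0,0,0],"grip":-1},
    {"translation":[0,0,0.01],"delta_rot":[0,0,0],"grip":-1},
    {"translation":[0,0,0.015],"delta_rot":[0,0,0],"grip":-1},
  ],
)

```text
clock: 11.35
eef_pos: [0.4516, -0.1619, 0.0672]
tool_rot: [1.901, 2.501, 0.002]
wrist_force: [-1.1, 4.5, 6.7]
grip_width: -0.002
grasp_force: 3.1
```

move_arm(
  plan=[
    {"translation":[0,0,0.004],"delta_rot":[0,0,0],"grip":-1},
    {"translation":[0,0,0.008],"delta_rot":[0,0,0],"grip":-1},
  ],
)

```text
clock: 11.55
eef_pos: [0.4516, -0.1619, 0.0647]
tool_rot: [-1.901, -2.501, -0.003]
wrist_force: [-1.1, 4.5, 6.1]
grip_width: 0.0
grasp_force: 3.1
```

move_arm(
  plan=[
    {"translation":[0,0,0.004],"delta_rot":[0,0,0],"grip":-1},
    {"translation":[0,0,0.004],"delta_rot":[0,0,0],"grip":-1},
  ],
)

```text
clock: 11.75
eef_pos: [0.4515, -0.162, 0.0634]
tool_rot: [-1.901, -2.501, -0.002]
wrist_force: [0.5, 3.4, 3.6]
grip_width: 0.001
grasp_force: 1.9
```

move_arm(
  plan=[
    {"translation":[0,0,0.004],"delta_rot":[0,0,0],"grip":-1},
    {"translation":[0,0,0.006],"delta_rot":[0,0,0],"grip":-1},
  ],
)

```text
clock: 11.95
eef_pos: [0.4516, -0.1619, 0.0619]
tool_rot: [1.901, 2.501, 0.002]
wrist_force: [-3.3, 6.0, 11.4]
grip_width: 0.003
grasp_force: 6.0
```

move_arm(
  plan=[
    {"translation":[0,0,0.004],"delta_rot":[0,0,0],"grip":-1},
    {"translation":[0,0,0.004],"delta_rot":[0,0,0],"grip":-1},
  ],
)

```text
clock: 12.15
eef_pos: [0.4517, -0.162, 0.0619]
tool_rot: [1.901, 2.5, 0.003]
wrist_force: [-6.6, 6.6, 17.5]
grip_width: 0.001
grasp_force: 8.7
```

The travel stops at TCP z 0.062 with force rising to 17 N: the pad is on the block. I retreat and check.

move_arm(
  plan=[
    {"translation":[0,0,-0.02],"delta_rot":[0,0,0],"grip":-1},
    {"translation":[0,0,-0.06],"delta_rot":[0,0,0],"grip":-1},
    {"translation":[0,0,-0.18],"delta_rot":[0,0,0],"grip":-1},
    {"translation":[0,0,-0.33],"delta_rot":[0,0,0],"grip":-1},
    {"translation":[0,0,-0.48],"delta_rot":[0,0,0],"grip":-1},
    {"translation":[0,0,-0.63],"delta_rot":[0,0,0],"grip":-1},
    {"translation":[0,0,-0.75],"delta_rot":[0,0,0],"grip":-1},
    {"translation":[0,0,-0.75],"delta_rot":[0,0,0],"grip":-1},
    {"translation":[0,0,-0.75],"delta_rot":[0,0,0],"grip":-1},
    {"translation":[0,0,-0.75],"delta_rot":[0,0,0],"grip":-1},
  ],
)

```text
clock: 13.15
eef_pos: [0.4512, -0.1626, 0.2841]
tool_rot: [-1.901, -2.499, 0.001]
wrist_force: [0.3, -0.6, -0.8]
grip_width: 0.001
grasp_force: 0.0
```

```bash
python3 - <<'E'
from h import *
import cv2
o=bot.get_obs(); a=imaging.grab_frame("side"); b=imaging.grab_frame("scene")
print(o["eef_pos"],o["wrist_force"])
ctr=np.array([.4645,-.2115]);d=np.array([-.271,.9625])
P=np.r_[ctr+d*.125,.102]; print("level tip proj crop", (proj("side",P)-[150,170])*3,(proj("scene",P)-[310,160])*[400/150,4])
cv2.imwrite("pics/c7.png",np.hstack([cv2.resize(a[170:370,150:283],(400,600),interpolation=cv2.INTER_CUBIC),cv2.resize(b[160:310,310:410],(400,600),interpolation=cv2.INTER_CUBIC)]))
E
```

```text
[ 0.45115947 -0.16263939  0.28405698] [ 0.31417126 -0.57001632 -0.79097804]
level tip proj crop [[153.3288884  204.95119064]] [[100.06356229 294.13696654]]
```

View pics/c7.png

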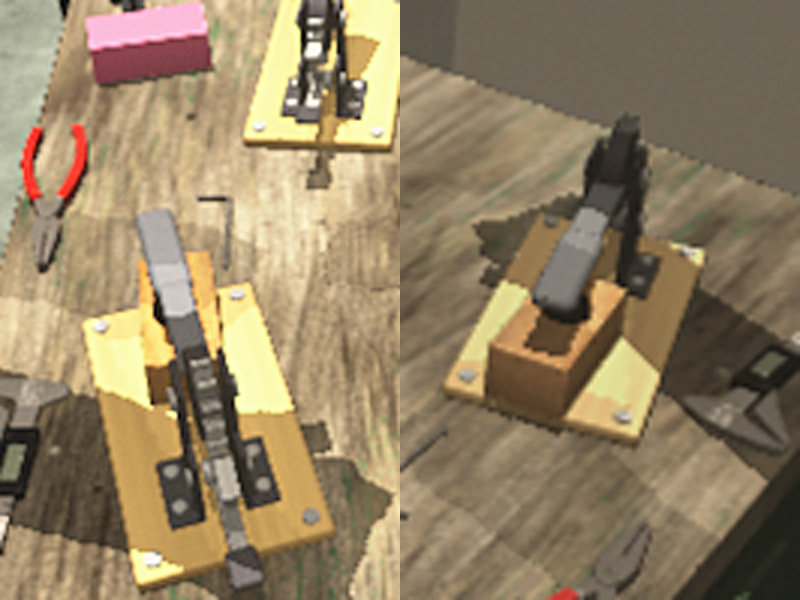

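The lever tip at side crop (153,212) matches the level prediction (153,205), the pad is on the block, the block has not moved and the pawl is still down.

```bash
python3 -c "
from plant import bot; print(bot.hand_in())"
```

```text
the job is handed in; nothing more can be done
None
```

I pressed the pawl on the block's holder down to its stop, pushed the lever down until its pad rested on the block without moving it, backed the arm clear, and handed the job in at about 13 s.

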